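# Index the stop turret and run the slide up to the stop

## Task

Set the drilling slide for its next hole: with the fingertips, push the turret's protruding tab to step the turret round until the second-longest of its four stops, the one marked with three dots, clicks in facing the slide's nose, then push the slide along between its rails until the nose rests against that stop, and leave it there. Work gently, only push (grasp and lift nothing), and leave the things lying round the jig where they are.

Things in the scene. Friction and masses are not known exactly. Their poses are not given: they have to be found in the camera images.
- stop_jig: The jig: grey base plate 330 x 130 x 14 mm, fixed on the bench. Origin at the centre of its underside; its +x runs lengthways from the slide's end to the turret's end (away to the robot's left, 0.97 to 1.47 rad from world x), its +y side is the robot's side, z up. The slide runs along x at y = 0; the turret turns on an upright axis at x = +100 mm, y = 0.
- turret_axis (a point): Point on the turret's axis, 40 mm above the bench. Four stop screws stick out like spokes at this height, 45 degrees (0.785 rad) apart, flat ends 36, 45, 54 and 63 mm from the axis; one to four black dots on the aluminium cap (radius 28 mm, top 56 mm above the bench, its nut to 68 mm) mark them in that order.
- turret (a joint): Turn of the turret in rad, positive anticlockwise seen from above. -1.178, -0.393, 0.393, 1.178: the one-, two-, three-, four-dot stop faces the nose; ends at +-1.37. A spring detent holds it there: 1 to 5 N at the tab turns it on; about half way to the next it jumps on by itself. At 0 the tab points along the jig's +x. Starts at one or two dots.
- three_dot_stop (a point): Centre of the flat end of the three-dot stop screw (15 mm across), 54 mm from the turret's axis, 40 mm above the bench; turns with the turret. Of the four it is the second longest. It faces the nose when it lies on the jig's y = 0 line, on the slide's side of the turret.
- thumb_tab: The turret's tab, an upright steel fin on the far side of the turret from the stops: 8 mm thick, 28 mm high (34 to 62 mm above the bench), reaching out to 84 mm from the turret's axis, where it ends in a bead 11 mm across. Origin inside it, 66 mm from the axis, 48 mm above the bench; x points outward along it, y square to its faces (+y: the way it moves as the joint grows), z up.
- plunger_block (a point): Middle of the top of the detent's grey block, 29 x 23 mm, fixed beside the turret on the robot's side, top 31 mm above the bench (small screw heads to 33 mm). The tab could sweep over it; all else round the tab's sweep is free.
- slide: Steel slide, 0.8 kg, lying loose in a straight channel between two rails 27 mm high (1 to 2 mm of play), so it only slides along the jig's x; 2 to 4 N of friction, stays where left. Table 110 x 110 mm, top 46 mm above the bench, with a wood blank 32 mm high strapped on (nuts to 100 mm). Origin: middle of its underside, 14 mm above the bench; +x towards the turret.
- push_face (a point): On the slide: middle of the outer face of its upright grey end plate (96 mm wide, 10 mm thick, from 28 to 76 mm above the bench), this point 50 mm above the bench, 65 mm behind the slide's origin; starts 148 to 168 mm from the jig's middle. Push it along the jig's +x. The blank begins 50 mm ahead of it.
- nose_tip (a point): Foremost point of the slide's round steel nose (18 mm across), 40 mm above the bench, 150 mm ahead of the push face. Against the one- to four-dot stop it lies at x = 64, 55, 46, 37 mm of the jig; it starts at -18 to 2 mm.
- oil_can: Bystander: pale oil can with a spout, 67 mm across, 150 mm tall, beside the jig; origin at the centre of its foot.
- pencil: Bystander: thin pencil, 172 mm long, lying along the jig on the robot's side; origin at the centre of its underside.
- marker: Bystander: marker pen, 135 mm long, 17 mm thick, lying beside the jig on the robot's side; origin under its centre.
- wax_tin: Bystander: round tin, 71 mm across, 29 mm high, to the left of the jig, near the robot; origin under its centre.
- offcut: Bystander: brown wood offcut, 85 x 30 x 30 mm, lying beside the slide's end of the jig, away from the robot; origin under its centre.

How it is judged:
By the outcome, as a careful person would: the job done as asked, in the order asked, and still so for the second after the job is handed in, with the robot touching nothing.
It also fails if it takes over 51 s, if anything falls off the work surface, if the arm or the gripper's body presses on something with over 40 N, if the wrist force passes 120 N, or if a joint passes its speed limit or range.

## Robot

A 6-joint arm with a two-finger parallel gripper is mounted at the origin on a cart in front of the work surface, level with it; the furniture and walls round the work are solid. World frame = base frame: x ahead of the robot, y to its left, z up, the work surface at z = 0. Lengths are in m, angles in rad, forces in N, time in s.
With the tool pointing down it reaches from about 0.375 to 0.9 m from the base axis. Payload 3.1 kg.
Tool frame: the origin (TCP) lies midway between the tips of the shut fingers; the grasp point (between the pads) lies 19 mm behind it; z points along the fingers, y is the line along which they close (so a half turn about z gives the same grasp; the last joint's range is limited). The gripper opens to 85 mm and grips with 20 to 120 N. Pads are 22 mm wide; open, the fingers measure 114 mm over their backs; the gripper's body (76 mm by 85 mm) begins 54 mm behind the grasp point. The pads swing forward as they close: fully open they stand 13 mm farther back than shut.
Start: joints at [-1.484, 0.527, 1.433, -0, 1.181, -0.178], TCP at [0.164, -0.603, 0.231] pointing down, gripper open.
Joint ranges: [-3.08, 3.08], [-0.75, 2.2], [0.22, 2.44], [-1.43, 4.57], [0, 2.65], [-2.85, 2.85]. Speed limits (rad/s): [2.79, 2.79, 3.14, 3.14, 3.14, 3.14].

## Interface

Orientations are given as a unit quaternion [x, y, z, w].
In Python, from station import manip gives the robot as it stands.
- The arm moves only by the tool step_arm, never from a script. Its argument "targets" is text: rows parted by semicolons, each of 4 numbers parted by spaces: the shift along the tool's x, y, z in mm, then the turn about the tool's z in degrees. A call has 1 to 12 rows; each row is the pose to reach, as a shift and turn from the pose commanded when the call began, along the tool's axes at that moment; what a row does not reach only later rows make up. A row lasts 1/10 s, in which the tool goes at most 50 mm and 8.59 degrees, less where a joint would pass 70% of its speed; a pose out of reach is approached as far as the arm can. A call with a gripper value outside its range is refused whole. "gripper" is the closure, from 0 (fully open) to 1 (shut), set as the call begins (left out, the last holds). The fingers move at their own pace and stop on an object; "squeeze" is the grip in N (left out, the last holds). Time passes only in rows, so rows that repeat a pose let the fingers close. It gives the time, the measured TCP pose, the force, the opening and the grip force at its end, in the units of the state.
- manip.sense(): the state, without advancing time (a new reading comes with each control period).
- manip.snapshot(name): name is "side" or "top"; returns the picture (384x512x3 uint8, red, green, blue); there is no depth.
- manip.get_calibration(name): a dict with "fov_y" (degrees; the focal length in pixels is half the picture's height over the tangent of half this angle, whatever the lens; pixels are square), "cx", "cy" (the principal point, pixels), "extrinsics" (4x4, takes a point from camera to world coordinates). Camera axes: x right, y down, z forward; pixel columns grow to the right and rows downward; lengths in m; the calibration is good to about 2 mm. A picture is of the moment at which its call begins. get_calibration takes no time and is no camera call.
- manip.sign_off(): hands the job in; it is judged then, once.
Trained networks look in the newest picture that a camera, given by its name, has taken for a name from the list of things; names that differ only in an ending like _2 or _b are one class to them, and where a whole thing is asked for, a point or a joint stands for the part that bears it (a point fixed in the world has none). Each returns a list of dicts, best first, with "p" (0 to 1); they miss things now and then, are a little off and sometimes report something else, mostly with a low value. They report only what shows in the picture. A call takes as long as a camera call.
- manip.recognise(camera, query): "position" ([column, row] in pixels, amid what is visible of it).
- manip.masks_of(camera, query): "pixels" (384x512 bool, what is visible of it) and "position" ([column, row] in pixels, amid what is visible of it).
- manip.mark_of(camera, query): "position" ([column, row] in pixels: a listed point, or the origin of a listed thing).
The state is a dict: "t": time; "q": joint angles; "qd": joint speeds; "tau": joint torques, N m; "tcp_pos": TCP position; "tool_rot": TCP orientation; "force": force on the tool from outside, world axes, zero at the start; "ft_torque": the same for the moment, N m; "finger_gap": opening from 0.0 (shut) to 1.0 (fully open); "gripper_force": force on a finger pad.
Only numpy, scipy, OpenCV 4.12 (cv2) and the standard library are available. Lean on these libraries where they do the work, as an engineer would, in place of code of your own. Each camera call takes 0.05 s, during which the arm holds its last target. There are 200 camera calls.

## Working session

There is one attempt and no reset: what is moved stays moved. The work goes in short steps, Python scripts to look and compute and a tool call to move; the robot and the scene stay as the last step left them, time stands still between calls to the robot, and variables do not carry over. Pictures are saved under pics/ and viewed, at most 10 in all, crops included, and the job is handed in when it is done.

Besides the shell and the picture viewer there is one more tool, called after "Call:" as a command line: name --argument value ..., lists and objects as JSON in quotes. step_arm: Moves the arm, as the interface text tells. Its arguments: {"type":"object","properties":{"targets":{"type":"string"},"gripper":{"type":"number"},"squeeze":{"type":"number"}},"required":["targets"]}

```bash
mkdir -p pics; ls
cat > h.py <<'E'
import numpy as np, cv2
from station import manip
def cal(c):
    k=manip.get_calibration(c); f=192/np.tan(np.radians(k["fov_y"])/2); return f,k["cx"],k["cy"],np.array(k["extrinsics"])
def ray(c,p):
    f,cx,cy,E=cal(c); d=E[:3,:3]@np.array([(p[0]-cx)/f,(p[1]-cy)/f,1]); return E[:3,3],d
def atz(c,p,z):
    o,d=ray(c,p); return o+d*(z-o[2])/d[2]
def proj(c,P):
    f,cx,cy,E=cal(c); q=E[:3,:3].T@(np.array(P)-E[:3,3]); return [cx+f*q[0]/q[2],cy+f*q[1]/q[2]]
def snap(c,n):
    im=manip.snapshot(c); cv2.imwrite(f"pics/{n}.png",im[:,:,::-1]); return im
Z=dict(turret_axis=.04,three_dot_stop=.04,thumb_tab=.048,plunger_block=.031,slide=.014,push_face=.05,nose_tip=.04,stop_jig=0.,oil_can=0.,pencil=0.,marker=0.,wax_tin=0.,offcut=0.)
E
python3 - <<'E'
from h import *
np.set_printoptions(precision=4,suppress=True)
for c in("top","side"):
    snap(c,c+"0"); print(c,cal(c)[3])
    for n,z in Z.items():
        r=manip.mark_of(c,n)
        for d in r[:2]: print(c,n,round(d["p"],2),np.round(d["position"],1),atz(c,d["position"],z))
print(manip.sense())
E
```

```text
pics
top [[ 0.082  -0.9748  0.2072  0.2931]
 [-0.9966 -0.0796  0.0203 -0.1005]
 [-0.0033 -0.2082 -0.9781  0.9089]
 [ 0.      0.      0.      1.    ]]
top turret_axis 0.74 [248.7 177.2] [ 0.5123 -0.0571  0.04  ]
top three_dot_stop 0.94 [258.6 199.6] [ 0.4619 -0.0841  0.04  ]
top thumb_tab 0.45 [224.1 165.2] [0.5339 0.0011 0.048 ]
top plunger_block 0.87 [239.6 200.2] [ 0.4587 -0.0406  0.031 ]
top slide 0.59 [325.8 206. ] [ 0.4645 -0.2408  0.014 ]
top push_face 0.88 [355.4 213.1] [ 0.447  -0.3015  0.05  ]
top nose_tip 0.88 [291.2 192.4] [ 0.4846 -0.1567  0.04  ]
top pencil 0.47 [244.  217.1] [ 0.4251 -0.0526  0.    ]
top marker 0.56 [308.5 249. ] [ 0.3631 -0.2078  0.    ]
top wax_tin 0.76 [154.2 216.4] [0.4095 0.1583 0.    ]
top offcut 0.83 [360.8 168.7] [ 0.5654 -0.3229  0.    ]
top offcut 0.21 [355.6 212.7] [ 0.4569 -0.3136  0.    ]
side [[-0.9999  0.0004  0.0156  0.4532]
 [-0.0106  0.7154 -0.6986  0.7214]
 [-0.0115 -0.6987 -0.7153  0.9025]
 [ 0.      0.      0.      1.    ]]
side turret_axis 0.6 [298.8 179.1] [ 0.3729 -0.1761  0.04  ]
side turret_axis 0.57 [245.7 216.6] [ 0.5024 -0.0
[... 551 characters left out ...]
    ]
side pencil 0.66 [281.9 227.7] [ 0.4171 -0.0503  0.    ]
side marker 0.73 [296.2 181.1] [ 0.3763 -0.2102  0.    ]
side offcut 0.75 [229.7 153.6] [ 0.556 -0.32   0.   ]
side offcut 0.44 [290.6 302.5] [0.4033 0.1558 0.    ]
{'t': 1.4, 'q': array([-1.4835,  0.5275,  1.4327,  0.    ,  1.1814, -0.1785]), 'qd': array([-0.0007, -0.0003,  0.0004,  0.0007, -0.0007,  0.0004]), 'tau': array([ -0.    , -44.2315, -17.8419,  -0.0003,   0.0008,  -0.    ]), 'tcp_pos': array([ 0.1642, -0.603 ,  0.2313]), 'tool_rot': array([0.9912, 0.1325, 0.    , 0.    ]), 'force': array([ 0.4218,  0.0876, -0.4599]), 'ft_torque': array([ 0.0134, -0.0209, -0.0184]), 'gripper_force': 0.0, 'finger_gap': 1.001806969874634}
```

Run:
```python
from h import *
a=cv2.imread("pics/top0.png")[110:270,130:390]; b=cv2.imread("pics/side0.png")[110:320,160:340]
cv2.imwrite("pics/a.png",cv2.resize(a,None,fx=3,fy=3,interpolation=cv2.INTER_CUBIC))
cv2.imwrite("pics/b.png",cv2.resize(b,None,fx=2.8,fy=2.8,interpolation=cv2.INTER_CUBIC))
```

```text
(no output)
```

View pics/a.png

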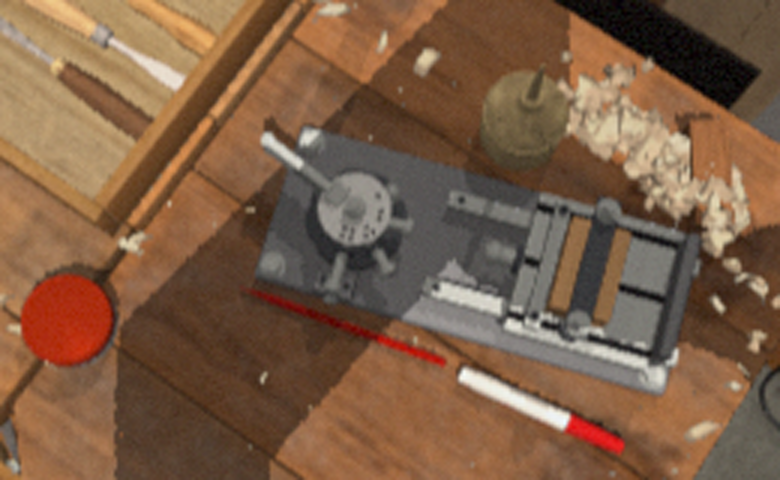

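View pics/b.png

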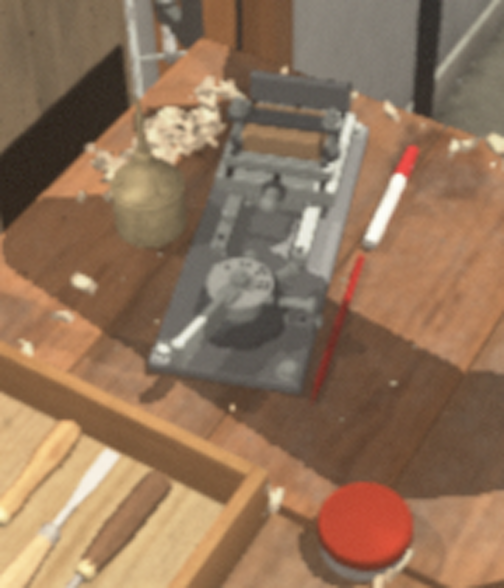

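The top picture (crop) shows the turret cap at about (353,208), its tab pointing up-left to a bead at (268,140), and the two-dot stop facing the nose at (500,250). The three-dot stop is next below it, at (386,265). The side picture agrees: the oil can stands beside the rails, and the pencil and marker lie on the robot's side. The joint is therefore at about -0.393, and the tab must be pushed anticlockwise from its far side.

Call:
step_arm --targets "560 -460 0 28.6;560 -460 0 28.6;560 -460 0 28.6;560 -460 0 28.6;560 -460 0 28.6;560 -460 0 28.6;560 -460 0 28.6;560 -460 0 28.6;560 -460 0 28.6;560 -460 0 28.6;560 -460 0 28.6;560 -460 0 28.6" --gripper 1

```text
t: 2.6
tcp_pos: [0.5126, -0.112, 0.2316]
tool_rot: [0.993, -0.116, 0.0, 0.0]
force: [0.3, -0.6, -0.4]
finger_gap: 0.004
gripper_force: 0.0
```

```bash
cat >> h.py <<'E'
A=np.array([.507,-.0535]); th=1.337
X=np.array([np.cos(th),np.sin(th)]); Y=np.array([-X[1],X[0]])
def where():
    s=manip.sense(); p=s["tcp_pos"]; q=s["tool_rot"]; d=p[:2]-A
    from scipy.spatial.transform import Rotation as R
    M=R.from_quat(q).as_matrix(); print("t",s["t"],"tcp",p.round(4),"uv mm",(1e3*d@X).round(1),(1e3*d@Y).round(1),"z",(1e3*p[2]).round(1),"tool -y ang",np.arctan2(-M[1,1],-M[0,1]).round(3),"F",s["force"].round(1),"gap",round(s["finger_gap"],2)); return p,M
def shift(u,v,z):
    p,M=where(); g=np.r_[A+X*u/1e3+Y*v/1e3,z/1e3]; print("shift",(1e3*M.T@(g-p)).round(1))
E
python3 -c "
from h import *
shift(58,-65,231)
f,g=[219.3,156.7],None
print(atz('top',f,.05), 'exp bead',A+.084*np.array([np.cos(th-.393),np.sin(th-.393)]))"
```

```text
t 2.6 tcp [ 0.5126 -0.112   0.2316] uv mm -55.6 -19.0 z 231.6 tool -y ang 1.338 F [ 0.3 -0.6 -0.4] gap 0.0
shift [  46.  -113.5    0.6]
[0.55266932 0.01393808 0.05      ] exp bead [0.55627046 0.01453251]
```

Call:
step_arm --targets "46 -105 0 0;46 -105 0 0;46 -105 0 0;46 -105 80 0;46 -105 130 0;46 -105 130 0;46 -105 130 0;46 -105 130 0"

```text
t: 3.4
tcp_pos: [0.5807, -0.0228, 0.1015]
tool_rot: [0.993, -0.117, -0.0, 0.0]
force: [0.2, 0.9, 0.4]
finger_gap: 0.001
gripper_force: 0.0
```

```bash
python3 -c "
from h import *
shift(58,-65,42)
snap('top','t1')
for c in ('top','side'):
  if c=='side': manip.snapshot(c)
  for n in ('turret_axis','thumb_tab','three_dot_stop'):
    for d in manip.mark_of(c,n)[:1]: print(c,n,d['p'],atz(c,d['position'],Z[n]))
im=cv2.imread('pics/t1.png')[100:260,140:340]; cv2.imwrite('pics/t1c.png',cv2.resize(im,None,fx=3,fy=3,interpolation=cv2.INTER_CUBIC))"
```

```text
t 3.4 tcp [ 0.5807 -0.0228  0.1015] uv mm 47.0 -64.5 z 101.5 tool -y ang 1.337 F [0.2 0.9 0.4] gap 0.0
shift [  0.5 -11.1  59.5]
top turret_axis 0.92 [ 0.5072086  -0.05020763  0.04      ]
top thumb_tab 0.71 [0.53569294 0.00316397 0.048     ]
top three_dot_stop 0.77 [ 0.45404309 -0.07884011  0.04      ]
side turret_axis 0.67 [ 0.51110845 -0.04409634  0.04      ]
side thumb_tab 0.63 [5.44888656e-01 3.25387791e-04 4.80000000e-02]
side three_dot_stop 0.9 [ 0.45986691 -0.08744369  0.04      ]
```

View pics/t1c.png

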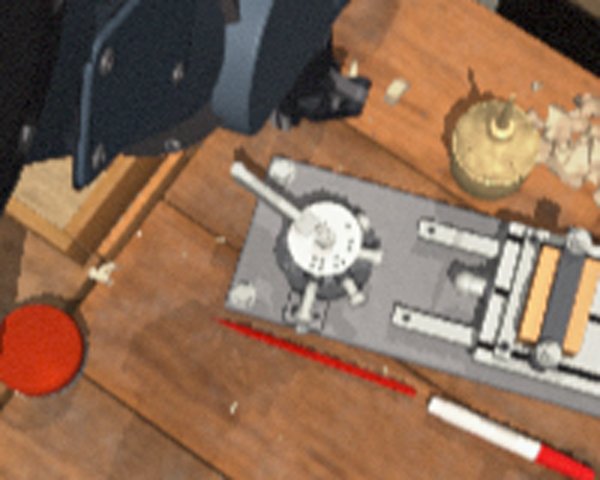

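The picture shows the gripper at the upper left, clear on the tab's far side (fingers near (330,90)). The tab runs from (320,230) to the bead at (238,170), and the jig is unchanged. Next I lower the fingers beside the tab and approach it slowly.

Call:
step_arm --targets "0 -11 20 0;0 -11 45 0;0 -11 59 0;0 -11 59 0;-5 -11 59 0;-10 -11 59 0;-15 -11 59 0;-20 -11 59 0;-25 -11 59 0;-28 -11 59 0;-31 -11 59 0;-34 -11 59 0"

```text
t: 5.0
tcp_pos: [0.5516, -0.0039, 0.0428]
tool_rot: [0.993, -0.117, 0.002, 0.0]
force: [3.1, 1.0, 1.1]
finger_gap: -0.0
gripper_force: 1.2
```

Call:
step_arm --targets "-2 0 0 0;-4 0 0 0;-6 0 0 0;-8 0 0 0;-8 0 0 0"

```text
t: 5.5
tcp_pos: [0.5409, -0.0016, 0.0421]
tool_rot: [0.993, -0.116, -0.001, -0.0]
force: [0.7, -0.1, 0.0]
finger_gap: 0.002
gripper_force: 0.4
```

```bash
python3 -c "
from h import *
where()"
```

```text
t 5.5 tcp [ 0.5409 -0.0016  0.0421] uv mm 58.3 -21.0 z 42.1 tool -y ang 1.338 F [ 0.7 -0.1  0. ] gap 0.0
```

Call:
step_arm --targets "-1 0 0 0;-2 0 0 0;-3 0 0 0;-4 0 0 0;-4 0 0 0"

```text
t: 6.0
tcp_pos: [0.5378, -0.0008, 0.0422]
tool_rot: [0.993, -0.116, -0.001, -0.0]
force: [0.9, 0.2, 0.1]
finger_gap: -0.001
gripper_force: 0.4
```

```bash
python3 -c "
from h import *
where()
manip.snapshot('top'); manip.snapshot('side')
for c in ('top','side'):
  for n in ('thumb_tab','three_dot_stop'):
    for d in manip.mark_of(c,n)[:1]:
      w=1e3*(atz(c,d['position'],Z[n])[:2]-A); print(c,n,d['p'],w@X,w@Y)"
```

```text
t 6.0 tcp [ 0.5378 -0.0008  0.0422] uv mm 58.4 -17.7 z 42.2 tool -y ang 1.338 F [0.9 0.2 0.1] gap -0.0
top thumb_tab 0.53 65.64646332441268 1.209510585567262
top three_dot_stop 0.64 -56.63109698098634 29.258132481184788
side thumb_tab 0.73 65.91113177427057 0.8495917575289926
side three_dot_stop 0.57 -61.425509914997214 6.862797509489257
```

Call:
step_arm --targets "-1 0 0 0;-2 0 0 0;-3 0 0 0;-4 0 0 0;-4 0 0 0"

```text
t: 6.8
tcp_pos: [0.534, 0.0002, 0.0423]
tool_rot: [0.993, -0.116, -0.0, -0.0]
force: [-0.3, -0.3, 0.2]
finger_gap: 0.001
gripper_force: 0.1
```

```bash
python3 -c "
from h import *
where()
manip.snapshot('top'); manip.snapshot('side')
for c in ('top','side'):
  for n in ('thumb_tab','three_dot_stop'):
    for d in manip.mark_of(c,n)[:1]:
      w=1e3*(atz(c,d['position'],Z[n])[:2]-A); print(c,n,d['p'],w@X,w@Y)"
```

```text
t 6.8 tcp [5.34e-01 2.00e-04 4.23e-02] uv mm 58.4 -13.8 z 42.3 tool -y ang 1.338 F [-0.3 -0.3  0.2] gap 0.0
top thumb_tab 0.69 56.23431061294804 8.074894948573704
top three_dot_stop 0.72 -47.43900865936254 23.720727355140877
side thumb_tab 0.43 62.578075806018894 4.79392770538124
side three_dot_stop 0.88 -42.13044056282153 26.145340575610923
```

```bash
python3 -c "
from h import *
im=snap('side','s2')
a=im[150:260,200:330,::-1]
cv2.imwrite('pics/s2c.png',cv2.resize(a,None,fx=5,fy=5,interpolation=cv2.INTER_CUBIC))"
```

```text
(no output)
```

View pics/s2c.png

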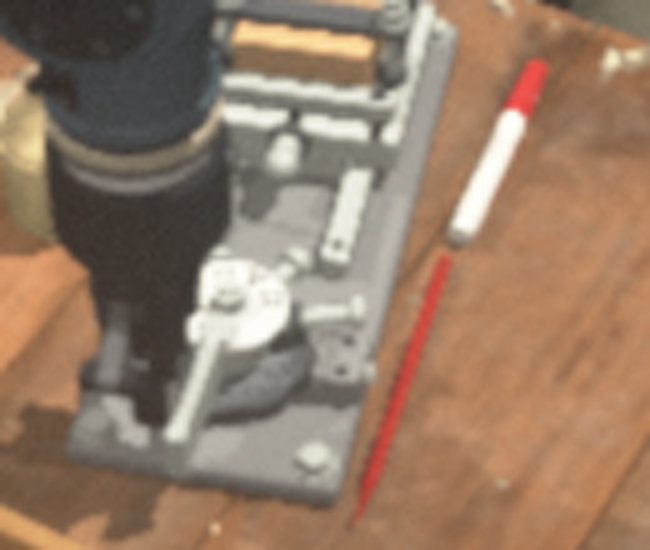

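The side picture shows the tab against the fingers, pointing roughly along the jig (bead at (175,432)), so it hasn't jumped yet. I keep pushing in small steps.

Call:
step_arm --targets "-1 0 0 0;-2 0 0 0;-3 0 0 0;-3 0 0 0"

```text
t: 7.55
tcp_pos: [0.5314, 0.0008, 0.0423]
tool_rot: [0.993, -0.116, -0.0, -0.0]
force: [0.3, -0.5, -0.5]
finger_gap: -0.001
gripper_force: 0.2
```

```bash
cat >> h.py <<'E'
def tab():
    for c in ('top','side'):
        manip.snapshot(c)
        for n in ('thumb_tab','three_dot_stop'):
            for d in manip.mark_of(c,n)[:1]:
                w=1e3*(atz(c,d['position'],Z[n])[:2]-A); print(c,n,round(d['p'],2),(w@X).round(1),(w@Y).round(1))
E
python3 -c "
from h import *
where();tab()"
```

```text
t 7.55 tcp [0.5314 0.0008 0.0423] uv mm 58.5 -11.1 z 42.3 tool -y ang 1.337 F [ 0.3 -0.5 -0.5] gap -0.0
top thumb_tab 0.5 64.6 6.8
top three_dot_stop 0.7 -49.4 19.4
side thumb_tab 0.44 70.1 1.8
side three_dot_stop 0.58 -47.0 21.2
```

Call:
step_arm --targets "-1 0 0 0;-2 0 0 0;-3 0 0 0;-3 0 0 0"

```text
t: 8.25
tcp_pos: [0.5281, 0.0015, 0.0423]
tool_rot: [0.993, -0.116, -0.0, -0.0]
force: [-0.1, 0.3, -0.4]
finger_gap: 0.002
gripper_force: 0.0
```

```bash
python3 -c "
from h import *
where();tab()"
```

```text
t 8.25 tcp [0.5281 0.0015 0.0423] uv mm 58.4 -7.8 z 42.3 tool -y ang 1.337 F [-0.1  0.3 -0.4] gap 0.0
top thumb_tab 0.62 54.4 11.2
top three_dot_stop 0.77 -50.0 19.7
side thumb_tab 0.64 -252.0 -4.9
side three_dot_stop 0.85 -48.5 20.1
```

```bash
python3 -c "
from h import *
a=snap('side','s3')[170:260,205:305,::-1]; b=snap('top','t3')[130:230,190:310,::-1]
r=lambda q:cv2.resize(q,(390,390*q.shape[0]//q.shape[1]),interpolation=cv2.INTER_CUBIC)
a,b=r(a),r(b);h=min(len(a),len(b))
cv2.imwrite('pics/c3.png',np.hstack([a[:h],b[:h]]))"
```

```text
(no output)
```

View pics/c3.png

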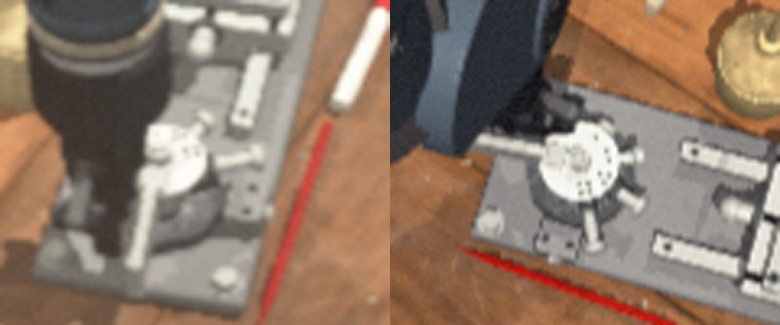

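Both views show the tab lying along the jig's axis, with the nose direction falling between the two- and three-dot stops. It's at about mid-way and hasn't jumped, so I push a little more.

Call:
step_arm --targets "-1 0 0 0;-2 0 0 0;-3 0 0 0;-4 0 0 0;-4 0 0 0"

```text
t: 9.15
tcp_pos: [0.5244, 0.0024, 0.0423]
tool_rot: [0.993, -0.116, -0.0, -0.0]
force: [0.5, 0.1, 0.4]
finger_gap: -0.004
gripper_force: 0.0
```

```bash
python3 -c "
from h import *
where();tab()"
```

```text
t 9.15 tcp [0.5244 0.0024 0.0423] uv mm 58.4 -3.9 z 42.3 tool -y ang 1.337 F [0.5 0.1 0.4] gap -0.0
top thumb_tab 0.44 55.3 16.2
top three_dot_stop 0.91 -48.3 6.5
side thumb_tab 0.59 59.4 25.5
side three_dot_stop 0.65 -50.0 3.6
```

It has jumped: the three-dot stop now lies at v≈5 mm and the tab at (59, 25). I back away, rise and check.

Call:
step_arm --targets "10 0 0 0;25 0 0 0;45 0 0 0;60 0 0 0;60 0 -50 0;60 0 -100 0;60 40 -130 0;60 40 -130 0"

```text
t: 10.25
tcp_pos: [0.5778, -0.0546, 0.1774]
tool_rot: [0.993, -0.118, 0.006, 0.002]
force: [0.1, 0.1, 0.0]
finger_gap: 0.002
gripper_force: 0.0
```

```bash
python3 -c "
from h import *
where();tab()
a=snap('side','s4')[170:260,205:305,::-1]; b=snap('top','t4')[130:230,190:310,::-1]
r=lambda q:cv2.resize(q,(390,390*q.shape[0]//q.shape[1]),interpolation=cv2.INTER_CUBIC)
a,b=r(a),r(b);h=min(len(a),len(b))
cv2.imwrite('pics/c4.png',np.hstack([a[:h],b[:h]]))"
```

```text
t 10.25 tcp [ 0.5778 -0.0546  0.1774] uv mm 15.3 -69.1 z 177.4 tool -y ang 1.335 F [0.1 0.1 0. ] gap 0.0
top thumb_tab 0.71 54.5 33.6
top three_dot_stop 0.57 -52.8 3.1
side thumb_tab 0.43 65.2 31.2
side three_dot_stop 0.56 -45.5 6.3
```

View pics/c4.png

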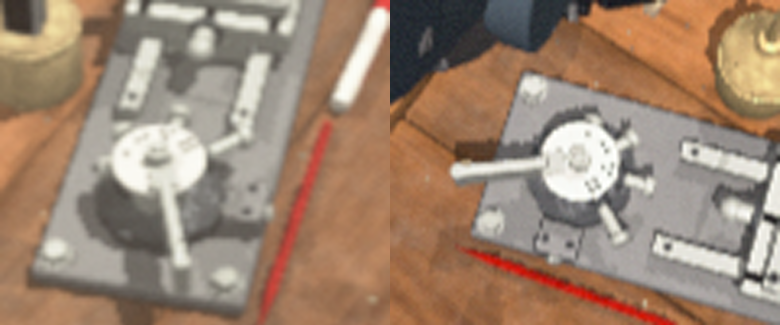

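The picture shows the turret clicked in. In the top view the three-dot stop (645,184) points at the nose (735,207), and the tab has swung to (460,172). The oil can and pencil are untouched. Next I go over to the slide's end plate.

Call:
step_arm --targets "-20 0 -50 0;-40 10 -60 0;-69 50 -60 0;-69 100 -60 0;-69 150 -60 0;-69 200 -60 0;-69 250 -60 0;-69 290 -60 0;-69 315 -60 0;-69 315 -60 0;-69 315 -60 0"

```text
t: 11.75
tcp_pos: [0.4336, -0.3404, 0.2314]
tool_rot: [0.993, -0.117, -0.001, -0.001]
force: [0.5, 0.9, -0.4]
finger_gap: -0.001
gripper_force: 0.0
```

```bash
python3 -c "
from h import *
shift(-300,0,47)
for c in ('top','side'):
    manip.snapshot(c)
    for n in ('push_face','nose_tip'):
        for d in manip.mark_of(c,n)[:1]:
            w=1e3*(atz(c,d['position'],Z[n])[:2]-A); print(c,n,round(d['p'],2),(w@X).round(1),(w@Y).round(1))"
```

```text
t 11.75 tcp [ 0.4336 -0.3404  0.2314] uv mm -296.2 5.0 z 231.4 tool -y ang 1.337 F [ 0.5  0.9 -0.4] gap -0.0
shift [  5.3   4.2 184.4]
top push_face 0.78 -263.7 -0.4
side push_face 0.83 -263.7 -4.6
side nose_tip 0.97 -97.0 6.6
```

Call:
step_arm --targets "5 8 50 0;5 8 100 0;5 8 140 0;5 8 170 0;5 8 184 0;5 8 184 0;5 8 184 0;5 5 184 0;5 0 184 0;5 -5 184 0;5 -10 184 0;5 -12 184 0"

```text
t: 13.25
tcp_pos: [0.4416, -0.3296, 0.0487]
tool_rot: [0.993, -0.116, 0.0, -0.0]
force: [0.3, 0.4, 1.1]
finger_gap: 0.002
gripper_force: 0.0
```

```bash
python3 -c "
from h import *
where()"
```

```text
t 13.25 tcp [ 0.4416 -0.3296  0.0487] uv mm -283.7 -0.4 z 48.7 tool -y ang 1.338 F [0.3 0.4 1.1] gap 0.0
```

Call:
step_arm --targets "0 -4 0 0;0 -8 0 0;0 -12 0 0;0 -16 0 0;0 -20 0 0;0 -24 0 0;0 -28 0 0;0 -32 0 0;0 -36 0 0;0 -40 0 0;0 -44 0 0;0 -46 0 0"

```text
t: 14.45
tcp_pos: [0.4522, -0.2852, 0.0483]
tool_rot: [0.993, -0.116, -0.0, -0.0]
force: [-0.9, -2.1, -1.6]
finger_gap: -0.003
gripper_force: 1.2
```

```bash
python3 -c "
from h import *
where();manip.snapshot('side');manip.snapshot('top')
for c in ('side','top'):
    for n in ('push_face','nose_tip','three_dot_stop'):
        for d in manip.mark_of(c,n)[:1]:
            w=1e3*(atz(c,d['position'],Z[n])[:2]-A); print(c,n,round(d['p'],2),(w@X).round(1),(w@Y).round(1))"
```

```text
t 14.45 tcp [ 0.4522 -0.2852  0.0483] uv mm -238.1 -0.3 z 48.3 tool -y ang 1.338 F [-0.9 -2.1 -1.6] gap -0.0
side push_face 0.63 -220.9 -9.1
side nose_tip 0.65 -68.8 4.4
side three_dot_stop 0.96 -44.2 10.8
top nose_tip 0.72 -77.8 1.1
```

Call:
step_arm --targets "0 -3 0 0;0 -6 0 0;0 -8 0 0;0 -10 0 0;0 -11 0 0;0 -12 0 0;0 -13 0 0;0 -14 0 0"

```text
t: 15.65
tcp_pos: [0.4554, -0.2721, 0.0483]
tool_rot: [0.993, -0.116, 0.0, 0.0]
force: [-0.2, -2.9, -0.1]
finger_gap: -0.002
gripper_force: 1.3
```

Call:
step_arm --targets "0 -1 0 0;0 -2 0 0;0 -2 0 0"

```text
t: 15.95
tcp_pos: [0.4559, -0.2699, 0.0483]
tool_rot: [0.993, -0.116, 0.0, -0.0]
force: [-0.3, -2.1, -0.0]
finger_gap: 0.002
gripper_force: 1.0
```

Call:
step_arm --targets "0 -1 0 0;0 -2 0 0;0 -2 0 0"

```text
t: 16.25
tcp_pos: [0.4564, -0.2692, 0.0484]
tool_rot: [0.993, -0.116, 0.0, 0.001]
force: [-2.2, -6.2, 0.5]
finger_gap: 0.004
gripper_force: 2.9
```

Call:
step_arm --targets "0 -1 0 0;0 -1 0 0;0 -1 0 0"

```text
t: 16.55
tcp_pos: [0.4565, -0.2691, 0.0485]
tool_rot: [0.993, -0.116, 0.0, 0.001]
force: [-3.6, -7.6, -0.9]
finger_gap: 0.002
gripper_force: 4.2
```

```bash
python3 -c "
from h import *
where()
a=snap('side','s5')[140:240,205:315,::-1]; b=snap('top','t5')[140:240,220:340,::-1]
for c in ('side','top'):
    for n in ('nose_tip','three_dot_stop'):
        for d in manip.mark_of(c,n)[:1]:
            w=1e3*(atz(c,d['position'],Z[n])[:2]-A); print(c,n,round(d['p'],2),(w@X).round(1),(w@Y).round(1))
r=lambda q:cv2.resize(q,(390,390*q.shape[0]//q.shape[1]),interpolation=cv2.INTER_CUBIC)
a,b=r(a),r(b);h=min(len(a),len(b))
cv2.imwrite('pics/c5.png',np.hstack([a[:h],b[:h]]))"
```

```text
t 16.55 tcp [ 0.4565 -0.2691  0.0485] uv mm -221.4 -0.8 z 48.5 tool -y ang 1.339 F [-3.6 -7.6 -0.9] gap 0.0
side nose_tip 0.8 -60.9 6.2
side three_dot_stop 0.97 -56.2 9.5
top nose_tip 0.85 -50.9 -2.7
top three_dot_stop 0.47 -55.9 2.3
```

View pics/c5.png

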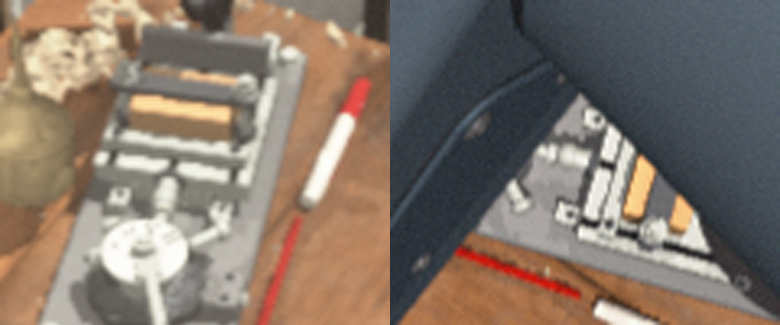

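The side view shows the nose (165,195) meeting the stop in front of the cap, and the top view shows it end to end with the stop head at (548,152). The force climbed to 8 N without further travel, so the nose is seated. I back off straight and rise.

Call:
step_arm --targets "0 3 0 0;0 10 0 0;0 25 0 0;0 40 0 0;0 40 0 0;0 40 -40 0;0 40 -90 0;0 60 -140 0;0 100 -160 0;0 150 -160 0;0 150 -160 0;0 150 -160 0"

```text
t: 18.05
tcp_pos: [0.421, -0.4137, 0.208]
tool_rot: [0.993, -0.118, -0.0, -0.001]
force: [-0.7, 0.1, -0.3]
finger_gap: 0.006
gripper_force: 0.0
```

```bash
python3 -c "
from h import *
where()
a=snap('side','s6')[140:240,205:315,::-1]; b=snap('top','t6')[140:240,220:340,::-1]
for c in ('side','top'):
    for n in ('push_face','nose_tip','three_dot_stop','thumb_tab'):
        for d in manip.mark_of(c,n)[:1]:
            w=1e3*(atz(c,d['position'],Z[n])[:2]-A); print(c,n,round(d['p'],2),(w@X).round(1),(w@Y).round(1))
r=lambda q:cv2.resize(q,(390,390*q.shape[0]//q.shape[1]),interpolation=cv2.INTER_CUBIC)
a,b=r(a),r(b);h=min(len(a),len(b))
cv2.imwrite('pics/c6.png',np.hstack([a[:h],b[:h]]))"
```

```text
t 18.05 tcp [ 0.421  -0.4137  0.208 ] uv mm -370.3 0.3 z 208.0 tool -y ang 1.335 F [-0.7  0.1 -0.3] gap 0.01
side push_face 0.55 -212.8 -5.0
side nose_tip 0.9 -57.2 6.5
side three_dot_stop 0.78 -43.9 -0.5
side thumb_tab 0.71 12.2 -1.4
```

View pics/c6.png

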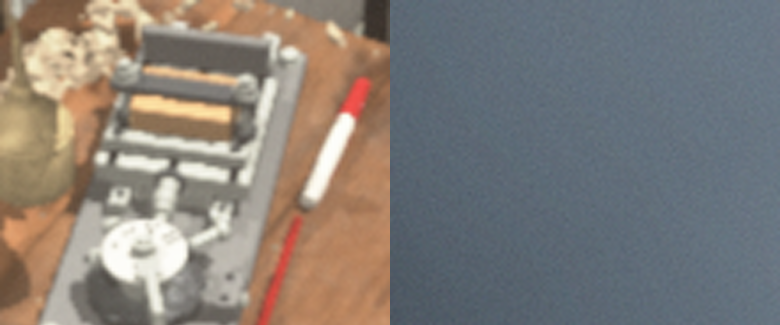

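The side view shows the slide still resting with its nose (165,195) against the three-dot stop, and everything round the jig unmoved. The arm hides the top view, but the robot is clear of the jig, so I hand in.

```bash
python3 -c "
from h import *
print(manip.sign_off())"
```

```text
the job is handed in; nothing more can be done
None
```

The turret is clicked in at the three-dot stop with the slide's nose resting against it, nothing lying round the jig was seen to move, and the job was handed in at about 18 s (no verdict was returned).

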